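# Charge the casting crucible from the weighing scoop

### The job

Charge the casting machine: lift the weighing scoop off the balance and, while the crucible is still drawn back from the casting ring, tip the scoop so that all five alloy ingots slide over its lip into the crucible; the fingers must not touch the ingots. Then set the empty scoop level on the middle of the balance's round pan again and slide the crucible carriage fully home, up to its stop against the casting ring. Leave the cast, the bottle, the wax stick and the carver where they are.

Things in the scene. Friction and masses are not known exactly. Their poses are not given: they have to be found in the camera images.
- weighing_scoop: Loose flat-bottomed weighing scoop of bare sheet steel, 0.12 kg, standing on the balance's pan, ingots (11 g each) lying in it. Origin: centre of its flat underside; z up; pouring lip along -x, handle along +x. Floor 2.5 mm thick, flat from x = -60 to +40 mm, inside 43 mm wide at the rear, 46 mm at x = -60. Side and rear walls 1.5 mm thick, 16.5 mm high, flaring; outside width at most 56 mm
- scoop_grip (a point): Middle of the scoop's black handle, at x = +88 mm, y = 0, z = +23.5 mm in the scoop's frame. The handle is a flat-sided bar along the scoop's x axis, 62 mm long, 12 mm wide (y), 11 mm high
- scoop_lip (a point): Middle of the edge of the scoop's open pouring lip, on its floor, at x = -86 mm, y = 0, z = +6.5 mm in the scoop's frame. From x = -60 to -86 mm the floor rises 4 mm (9 degrees) to the edge, 47 mm wide between side walls 12.5 mm above the underside. Ingots slide on level floor at a tilt of up to 36 degrees, over the rising lip at up to 45, and leave it moving forward
- ingot_0: One of five alike dark-grey alloy ingots: short solid cylinder, 10 mm diameter, 14 mm long, 11 g, lying in the scoop at the start. Origin: its centre; its x axis is the cylinder's axis
- ingot_1: One of five alike dark-grey alloy ingots: short solid cylinder, 10 mm diameter, 14 mm long, 11 g, lying in the scoop at the start. Origin: its centre; its x axis is the cylinder's axis
- ingot_2: One of five alike dark-grey alloy ingots: short solid cylinder, 10 mm diameter, 14 mm long, 11 g, lying in the scoop at the start. Origin: its centre; its x axis is the cylinder's axis
- ingot_3: One of five alike dark-grey alloy ingots: short solid cylinder, 10 mm diameter, 14 mm long, 11 g, lying in the scoop at the start. Origin: its centre; its x axis is the cylinder's axis
- ingot_4: One of five alike dark-grey alloy ingots: short solid cylinder, 10 mm diameter, 14 mm long, 11 g, lying in the scoop at the start. Origin: its centre; its x axis is the cylinder's axis
- balance: Fixed low white laboratory balance, 176 x 150 mm, housing top 41 mm high, with a dark display at its -x (front) end, whose slanted panel is lower than the pan's top. Origin: centre of its underside; z up
- balance_pan (a point): Centre of the top face of the balance's round steel pan (112 mm diameter, 5 mm thick), at x = +27 mm, y = 0 in the balance's frame, 52 mm above the bench. The scoop stands on it
- caster: Fixed bench casting machine: grey round pedestal (132 mm diameter, hub top 77 mm high) with an arm. Origin: centre of the pedestal's underside. The arm, two steel rods, runs along its +y axis to a steel casting ring (64 mm diameter, lying along y from 218 to 274 mm, centre 88 mm high) before a back plate (y = 280 mm, 125 mm high); a counterweight reaches y = -110 mm. Its x axis crosses the arm
- crucible_mouth (a point): Centre of the mouth of the white ceramic crucible, level with its rim, 108 mm above the bench; moves with the carriage (caster frame: x = 0, y = 120 mm + joint value; axes parallel to the caster's). Round open bowl: 70 mm inside, 78 mm outside diameter at the rim, 36 mm deep, narrowing to about 44 mm at its floor. A nozzle on its +y side points at the casting ring
- carriage_knob (a point): Middle of the carriage's black knob, 20 mm diameter, 24 mm tall, on a 10 mm stem, 121 mm above the bench, 62 mm behind the crucible's centre (towards the caster's -y). Hold it or push it towards the caster's +y
- carriage (a joint): Travel of the crucible carriage along the arm in m: 0 = drawn back from the casting ring, 0.045 = fully home, at its stop against the ring; grows along the caster's +y axis. It moves stiffly (about 2.5 N of friction, 12 N s/m of damping) and stays where it is left
- flask_press: Obstacle: fixed green press behind the balance, 212 x 270 mm, 303 mm tall; its foot is 25 mm high, its upper parts begin 28 mm behind the foot's front edge. Origin: centre of its underside, axes as the world's. In its frame, fixed wire baskets hang at the left: x from +45 to +190 mm, y from +400 to +645 mm, from 270 mm above the bench up
- plaster_cast: Bystander: white plaster tooth cast, 68 x 66 x 29 mm, loose. Origin: centre of its underside
- blue_cap_bottle: Bystander: dark bottle with a blue cap, 54 mm diameter, 96 mm tall, loose. Origin: centre of its underside
- wax_stick: Bystander: pink wax stick, 36 x 85 x 9 mm, loose. Origin: centre of its underside
- carver: Bystander: thin wax carver with a black grip, 60 x 144 x 8 mm, loose. Origin: centre of its underside

How it is judged:
By the outcome, as a careful person would: the job done as asked, in the order asked, and still so for the second after the job is handed in, with the robot touching nothing.
It also fails if it takes over 72 s, if anything falls off the work surface, if the arm or the gripper's body presses on something with over 40 N, if the wrist force passes 120 N, or if a joint passes its speed limit or range.

### The arm

A 6-joint arm with a two-finger parallel gripper is mounted at the origin on a cart in front of the work surface, level with it; the furniture and walls round the work are solid. World frame = base frame: x ahead of the robot, y to its left, z up, the work surface at z = 0. Lengths are in m, angles in rad, forces in N, time in s.
With the tool pointing down it reaches from about 0.325 to 0.875 m from the base axis. Payload 4.4 kg.
Tool frame: the origin (TCP) lies midway between the tips of the shut fingers; the grasp point (between the pads) lies bot.grasp_offset behind it (bot.grasp_offset is the distance from the TCP to the grasp point, in m); z points along the fingers, y is the line along which they close (so a half turn about z gives the same grasp; the last joint's range is limited). The gripper opens to 85 mm and grips with 20 to 120 N. Pads are 22 mm wide; open, the fingers measure 114 mm over their backs; the gripper's body (76 mm by 85 mm) begins 54 mm behind the grasp point. The pads swing forward as they close: fully open they stand 13 mm farther back than shut.
Start: joints at [1.103, 0.207, 1.542, -0, 1.393, -0.15], TCP at [0.18, 0.546, 0.231] pointing down, gripper open.
Joint ranges: [-2.73, 2.73], [-0.86, 2.22], [0.23, 2.46], [-1.11, 4.25], [0.08, 2.63], [-2.82, 2.82]. Speed limits (rad/s): [2.79, 2.79, 3.14, 3.14, 3.14, 3.14].

### API

Orientations are given as a unit quaternion [w, x, y, z].
In Python, from cell import bot, get_image gives the robot as it stands.
- The arm moves only by the tool servo_tool, never from a script. Its argument "steps" is one flat list of numbers, 7 for each row, row after row: the closure, from 0 (fully open) to 1 (shut), then the shift along the tool's x, y, z in mm, then the turn, a rotation vector about the tool's x, y, z in rad. A call has exactly 5 rows; each row is the pose to reach, as a shift and turn from the pose commanded when the call began, along the tool's axes at that moment; what a row does not reach only later rows make up. A row lasts 1/8 s, in which the tool goes at most 62.5 mm and 10.7 degrees, less where a joint would pass 70% of its speed; a pose out of reach is approached as far as the arm can. A call with a gripper value outside its range is refused whole. The fingers move at their own pace and stop on an object; "force" is the grip in N (left out, the last holds). Time passes only in rows, so rows that repeat a pose let the fingers close, or fill a call up. It gives the time, the measured TCP pose, the force, the opening and the grip force at its end, in the units of the state.
- bot.state(): the state, without advancing time (a new reading comes with each control period).
- get_image(name): name is "scene" or "top"; returns a dict with "color" (480x640x3 uint8, blue, green, red), "fx", "fy", "cx", "cy" (pixels), "k1" (the pictures are not rectified: a ray, as slopes to the right and down, at radius r is drawn at 1 + k1 r^2 times it, then the intrinsics apply), "rvec" (rotation vector, rad) and "tvec" (3), from world to camera coordinates, as OpenCV has them. Camera axes: x right, y down, z forward; pixel columns grow to the right and rows downward; lengths in m; the calibration is good to about 2 mm. A picture is of the moment at which its call begins. There is no depth.
- bot.finish_job(): hands the job in; it is judged then, once.
The state is a dict: "time_s": time; "joint_pos": joint angles; "qvel": joint speeds; "tau": joint torques, N m; "tool_pos": TCP position; "ee_rot": TCP orientation; "contact_force": force on the tool from outside, world axes, zero at the start; "ft_torque": the same for the moment, N m; "grip_width": finger opening in m; "grip_force": force on a finger pad.
Only numpy, scipy, OpenCV 4.12 (cv2) and the standard library are available. Lean on these libraries where they do the work, as an engineer would, in place of code of your own. Each camera call takes 0.05 s, during which the arm holds its last target. There are 200 camera calls.

## Working session

There is one attempt and no reset: what is moved stays moved. The work goes in short steps, Python scripts to look and compute and a tool call to move; the robot and the scene stay as the last step left them, time stands still between calls to the robot, and variables do not carry over. Pictures are saved under pics/ and viewed, at most 10 in all, crops included, and the job is handed in when it is done.

Besides the shell and the picture viewer there is one more tool, called as name(argument=value, ...) on one line, values as JSON. servo_tool: Moves the arm, as the interface text tells. Its arguments: {"type":"object","properties":{"steps":{"type":"array","items":{"type":"number"}},"force":{"type":"number"}},"required":["steps"]}

```bash
mkdir -p pics; ls
python3 - <<'E'
from cell import bot,get_image
import cv2
s=bot.state();print(s,bot.grasp_offset)
for n in("scene","top"):
    d=get_image(n);cv2.imwrite(f"pics/{n}0.png",d["color"]);print({k:v for k,v in d.items() if k!="color"})
E
```

```text
pics
{'time_s': 0.0, 'joint_pos': array([ 1.10249351e+00,  2.07485510e-01,  1.54296951e+00,  2.30274571e-06,
        1.39350711e+00, -1.50514267e-01]), 'qvel': array([ 0.00137603,  0.00017319,  0.00104535, -0.00020461, -0.00069775,
       -0.00032775]), 'tau': array([-1.38208492e-03, -3.83037758e+01, -2.91593510e+01, -2.80962540e-04,
        1.07153272e-02,  1.06996166e-05]), 'tool_pos': array([0.17933545, 0.54550985, 0.2300812 ]), 'ee_rot': array([-3.61827164e-04,  1.58226597e-01,  9.87402117e-01, -1.12813655e-03]), 'contact_force': array([ 0.11571568,  1.21432948, -0.49458273]), 'ft_torque': array([-0.07442942, -0.00473377, -0.03984664]), 'grip_force': 0.0, 'grip_width': 0.08556835636939114} 0.0187
{'fx': 458.99164903645124, 'fy': 458.99164903645124, 'cx': 314.4100100696165, 'cy': 246.6436748661778, 'k1': -0.010669347244149153, 'rvec': array([ 1.83826016, -1.14033006,  0.68099082]), 'tvec': array([-0.34251138,  0.285926  ,  0.75417079])}
{'fx': 513.2224774611481, 'fy': 513.2224774611481, 'cx': 329.00035587235953, 'cy': 244.43619513870206, 'k1': -0.055209784695733385, 'rvec': array([ 2.1729907 , -2.21093697,  0.04239294]), 'tvec': array([-0.09904594,  0.52408088,  1.2926843 ])}
```

View pics/scene0.png

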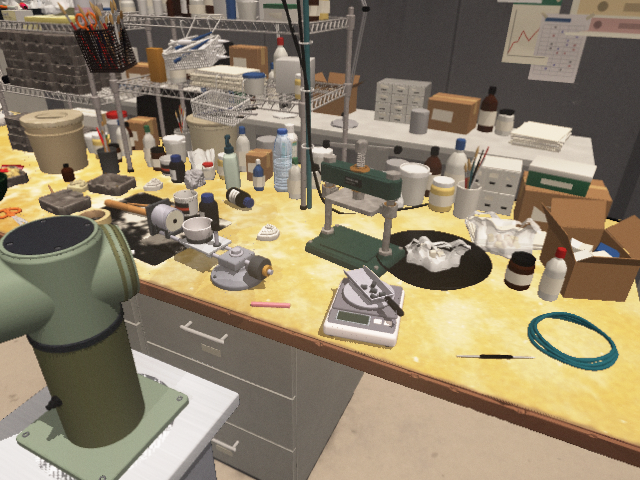

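View pics/top0.png

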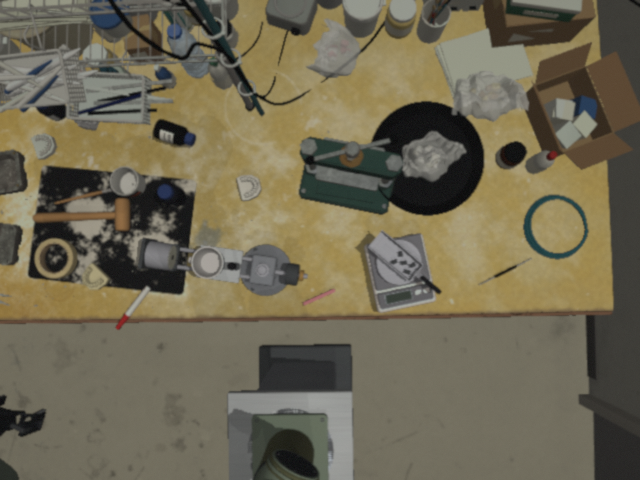

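The scene image shows the balance with scoop at about (365,300), with its handle towards lower right (400,310). The caster hub is at (237,265), the crucible at (197,228) and the ring at (165,220). In the top image the balance is at (400,270), the scoop runs from (375,245) to its handle at (430,285), the hub is at (265,270), the crucible at (207,262) and the knob at about (233,266). Next I'll zoom in.

Run:
```python
import cv2,numpy as np
t=cv2.imread("pics/top0.png");s=cv2.imread("pics/scene0.png")
a=cv2.resize(t[220:320,350:450],(400,400),interpolation=cv2.INTER_CUBIC)
b=cv2.resize(s[255:355,315:415],(400,400),interpolation=cv2.INTER_CUBIC)
c=cv2.resize(t[225:300,130:310],None,fx=800/360,fy=800/360,interpolation=cv2.INTER_CUBIC)[:,:400]
d=cv2.resize(s[190:280,140:280],(400,257),interpolation=cv2.INTER_CUBIC)
h=min(c.shape[0],d.shape[0])
cv2.imwrite("pics/zoom0.png",np.vstack([np.hstack([a,b]),np.hstack([c[:h],d[:h]])]))
```

```text
(no output)
```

View pics/zoom0.png

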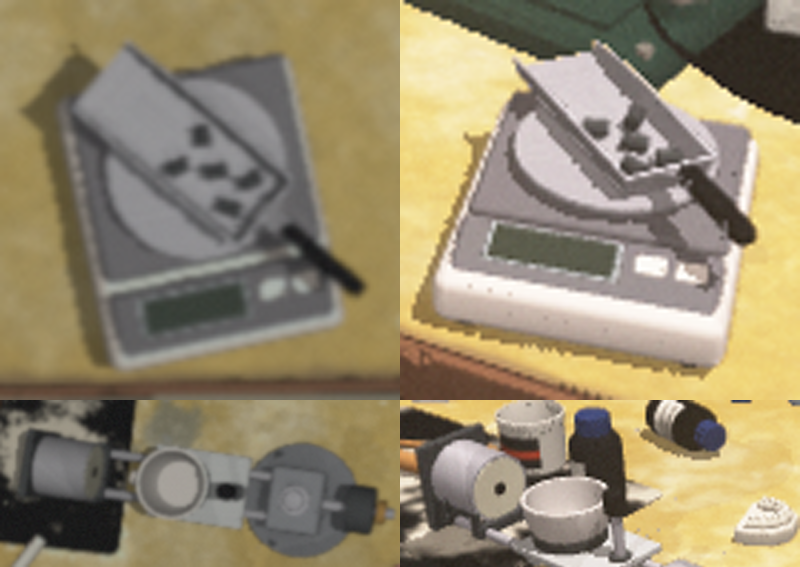

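The zoom shows the scoop's lip at top px (382,231)–(368,247) and its handle from (421,277) to (440,292). The pan centre is near (399,262), the crucible mouth near (207,262) and the knob near (233,266). Next I'll make metric measurements.

```bash
cat > h.py <<'E'
import cv2,numpy as np
from cell import bot,get_image
def K(d): return np.array([[d["fx"],0,d["cx"]],[0,d["fy"],d["cy"]],[0,0,1.]])
def D(d): return np.array([d["k1"],0,0,0.])
def proj(d,P): return cv2.projectPoints(np.float64(P).reshape(-1,3),d["rvec"],d["tvec"],K(d),D(d))[0][:,0]
def ray(d,px):
    u=cv2.undistortPoints(np.float64(px).reshape(-1,1,2),K(d),D(d))[:,0]
    R=cv2.Rodrigues(d["rvec"])[0]
    return -R.T@d["tvec"], np.c_[u,np.ones(len(u))]@R
def onz(d,px,z):
    c,v=ray(d,px); return c+v*((z-c[2])/v[:,2])[:,None]
def rect(d,x0,x1,y0,y1,z,s):  # metric view, up=+x, left=+y, s px per m
    X,Y=np.meshgrid(np.arange(x1,x0,-1/s),np.arange(y1,y0,-1/s),indexing="ij")
    p=proj(d,np.c_[X.ravel(),Y.ravel(),np.full(X.size,z)]).reshape(*X.shape,2).astype(np.float32)
    im=cv2.remap(d["color"],p[...,0],p[...,1],cv2.INTER_CUBIC)
    for x in np.arange(np.ceil(x0/.02)*.02,x1,.02):
        r=int((x1-x)*s);cv2.line(im,(0,r),(im.shape[1],r),(0,255,255),1);cv2.putText(im,f"{x:.2f}",(0,r),0,.35,(0,0,255),1)
    for y in np.arange(np.ceil(y0/.02)*.02,y1,.02):
        c=int((y1-y)*s);cv2.line(im,(c,0),(c,im.shape[0]),(0,255,255),1);cv2.putText(im,f"{y:.2f}",(c,im.shape[0]-3),0,.35,(0,0,255),1)
    return im
E
python3 - <<'E'
from h import *
t=get_image("top");s=get_image("scene")
for n,p,z in[("lipa",(382,231),.0585),("lipb",(368,247),.0585),("h0",(421.3,277.5),.08),("h1",(440,291.8),.08),("pan",(399,261.7),.052),("mouth",(207.4,261.9),.108),("knob",(233,266),.133),("hub",(262,270),.077)]:
    print(n,onz(t,p,z)[0].round(4))
# handle dark mask, both views
for d,n,(y0,y1,x0,x1) in((t,"top",(270,300,418,450)),(s,"scene",(290,320,380,408))):
    g=d["color"].max(2)[y0:y1,x0:x1]; m=(g<60).astype(np.uint8)
    k,l,st,ce=cv2.connectedComponentsWithStats(m);i=1+st[1:,4].argmax();print(n,st[i],ce[i]+[x0,y0])
    q=np.argwhere(l==i)[:,::-1]+[x0,y0]
    r=cv2.minAreaRect(q.astype(np.float32));print(r)
    print(onz(d,[ce[i]+[x0,y0]],.0765)[0].round(4)); 
    w=onz(d,q,.0765)[:,:2]; w-=w.mean(0);u,sv,v=np.linalg.svd(w);print("dir",np.degrees(np.arctan2(v[0,1],v[0,0])))
sc=1600
a=rect(t,.36,.54,-.33,-.11,.052,sc);b=rect(t,.36,.54,.05,.30,.108,sc)
h=np.hstack([a,b]);print(h.shape);cv2.imwrite("pics/rect.png",h)
E
```

```text
lipa [ 0.5508 -0.2392  0.0585]
lipb [ 0.5121 -0.204   0.0585]
h0 [ 0.4356 -0.3292  0.08  ]
h1 [ 0.4004 -0.3733  0.08  ]
pan [ 0.4748 -0.2799  0.052 ]
mouth [0.4813 0.1793 0.108 ]
knob [0.4704 0.1135 0.133 ]
hub [0.4601 0.0542 0.077 ]
top [ 2  6 20 17 95] [429.53684211 284.23157895]
((429.42547607421875, 285.0829162597656), (23.488094329833984, 5.797694206237793), 41.987213134765625)
[ 0.4189 -0.3492  0.0765]
dir -131.10358517295128
scene [ 6  7 17 19 72] [393.875      306.41666667]
((393.6658020019531, 305.8508605957031), (23.41376495361328, 4.608423233032227), 48.012786865234375)
[ 0.4131 -0.3539  0.0765]
dir -134.36204650039576
(289, 753, 3)
```

View pics/rect.png

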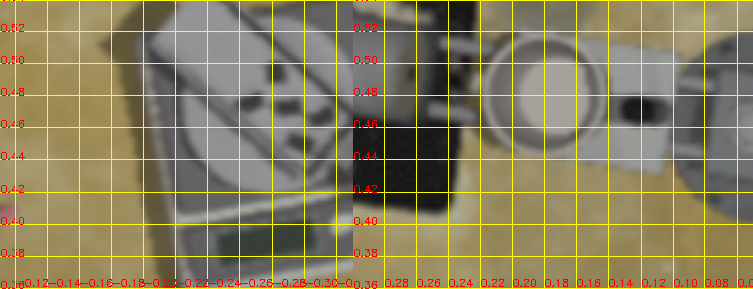

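The rectified views put the crucible mouth at about (0.482, 0.180), with the rim spanning columns 483–607 and rows 33–153. The scoop heads about 49° (lip direction), with its grip at about (0.4175, -0.352). Next is a helper that turns world goals into move rows.

```bash
cat > m.py <<'E'
import sys,json,os,numpy as np
from scipy.spatial.transform import Rotation as Ro, Slerp
def rot(psi,th):
    p,t=np.radians([psi,th]);h=np.array([np.cos(p),np.sin(p),0]);k=np.array([0,0,1.])
    x=np.cos(t)*h-np.sin(t)*k;z=-np.cos(t)*k-np.sin(t)*h
    return np.c_[x,np.cross(z,x),z]
def tcp_from_lip(lip,R): return np.array(lip)-.174*R[:,0]+(.0187-.017)*R[:,2]
def load():
    if os.path.exists("cmd.json"):
        c=json.load(open("cmd.json"));return np.array(c["p"]),np.array(c["R"])
    return np.array([.18,.546,.231]),Ro.from_quat([.158,.9874,0,0]).as_matrix()
def plan(ways,clo):
    """ways: 5 (tcp,R) goals for a call; prints rows, stores last as commanded"""
    p0,R0=load();out=[]
    for (p,R),c in zip(ways,clo):
        s=np.round(R0.T@(np.array(p)-p0)*1e3,1);w=np.round(Ro.from_matrix(R0.T@R).as_rotvec(),3)
        out.append([c,*s,*w])
    p1=p0+R0@np.array(out[-1][1:4])/1e3;R1=R0@Ro.from_rotvec(out[-1][4:]).as_matrix()
    json.dump({"p":p1.tolist(),"R":R1.tolist()},open("cmd.json","w"))
    for r in out: print(", ".join(f"{v:g}" for v in r),",")
def line(p,R,c,n=5):
    p0,R0=load();sl=Slerp([0,1],Ro.from_matrix([R0,R]))
    f=np.minimum(np.arange(1,6)/n,1)
    plan([(p0+(np.array(p)-p0)*a,sl(a).as_matrix()) for a in f],[c]*5)
def meas(p=None,q=None):
    from cell import bot
    s=bot.state();c,R=load();R1=Ro.from_quat(np.roll(s["ee_rot"],-1)).as_matrix()
    print("t",s["time_s"],"tcp",s["tool_pos"].round(4),"err mm",((s["tool_pos"]-c)*1e3).round(1),"roterr deg",np.degrees(Ro.from_matrix(R.T@R1).as_rotvec()).round(1),"q",s["joint_pos"].round(2),"F",s["contact_force"].round(1),"grip",s["grip_width"].round(4),s["grip_force"].round(1))
E
python3 - <<'E'
from m import *
print(load()[1].round(2)); import numpy as np
# heading of tool x now
x=load()[1][:,0];print(np.degrees(np.arctan2(x[1],x[0])))
line([.37,.31,.24],rot(110,0),.0)
line([.45,.02,.24],rot(60,0),.0)
line([.4175,-.29,.2],rot(48.9,0),.4)
E
```

```text
[[-0.95  0.31  0.  ]
 [ 0.31  0.95  0.  ]
 [ 0.    0.   -1.  ]]
161.8176356506488
0, -50.8, -33, -1.8, 0, 0, 0.181 ,
0, -101.7, -66, -3.6, 0, 0, 0.362 ,
0, -152.5, -99, -5.4, 0, 0, 0.543 ,
0, -203.3, -131.9, -7.2, 0, 0, 0.724 ,
0, -254.2, -164.9, -9, 0, 0, 0.904 ,
0, -60, -4.8, 0, 0, 0, 0.175 ,
0, -119.9, -9.7, 0, 0, 0, 0.349 ,
0, -179.9, -14.5, 0, 0, 0, 0.524 ,
0, -239.9, -19.3, 0, 0, 0, 0.698 ,
0, -299.9, -24.2, 0, 0, 0, 0.873 ,
0.4, -56.9, 25.4, 8, 0, 0, 0.039 ,
0.4, -113.9, 50.7, 16, 0, 0, 0.078 ,
0.4, -170.8, 76.1, 24, 0, 0, 0.116 ,
0.4, -227.7, 101.5, 32, 0, 0, 0.155 ,
0.4, -284.7, 126.8, 40, 0, 0, 0.194 ,
```

servo_tool(steps=[0, -50.8, -33, -1.8, 0, 0, 0.181, 0, -101.7, -66, -3.6, 0, 0, 0.362, 0, -152.5, -99, -5.4, 0, 0, 0.543, 0, -203.3, -131.9, -7.2, 0, 0, 0.724, 0, -254.2, -164.9, -9, 0, 0, 0.904])

```text
time_s: 0.82
tool_pos: [0.3705, 0.3085, 0.2403]
ee_rot: [0.0, 0.576, 0.818, 0.0]
contact_force: [0.4, -0.0, -0.3]
grip_width: 0.0855
grip_force: 0.0
```

servo_tool(steps=[0, -60, -4.8, 0, 0, 0, 0.175, 0, -119.9, -9.7, 0, 0, 0, 0.349, 0, -179.9, -14.5, 0, 0, 0, 0.524, 0, -239.9, -19.3, 0, 0, 0, 0.698, 0, -299.9, -24.2, 0, 0, 0, 0.873])

```text
time_s: 1.45
tool_pos: [0.4496, 0.0182, 0.2404]
ee_rot: [0.0, 0.868, 0.497, 0.0]
contact_force: [0.7, -0.1, 0.2]
grip_width: 0.0853
grip_force: 0.0
```

servo_tool(steps=[0.4, -56.9, 25.4, 8, 0, 0, 0.039, 0.4, -113.9, 50.7, 16, 0, 0, 0.078, 0.4, -170.8, 76.1, 24, 0, 0, 0.116, 0.4, -227.7, 101.5, 32, 0, 0, 0.155, 0.4, -284.7, 126.8, 40, 0, 0, 0.194])

```text
time_s: 2.08
tool_pos: [0.4164, -0.2902, 0.2003]
ee_rot: [0.0, 0.911, 0.413, 0.0]
contact_force: [1.4, 0.2, -0.0]
grip_width: 0.0513
grip_force: 0.0
```

Run:
```python
from m import *
meas()
line([.4175,-.3518,.110],rot(48.9,0),.5,4)
line([.4175,-.3518,.057],rot(48.9,0),.5,3)
```

```text
Traceback (most recent call last):
  File "m.py", line 28, in meas
    print("t",s["time_s"],"tcp",s["tool_pos"].round(4),"err mm",((s["tool_pos"]-c)*1e3).round(1),"roterr deg",np.degrees(Ro.from_matrix(R.T@R1).as_rotvec()).round(1),"q",s["joint_pos"].round(2),"F",s["contact_force"].round(1),"grip",s["grip_width"].round(4),s["grip_force"].round(1))
                                                                                                                                                                                                                                         ^^^^^^^^^^^^^^^^^^^^^
AttributeError: 'float' object has no attribute 'round'
```

```bash
sed -i 's/s\["grip_width"\].round(4),s\["grip_force"\].round(1)/s["grip_width"],s["grip_force"]/' m.py
python3 - <<'E'
from m import *
meas()
line([.4175,-.3518,.110],rot(48.9,0),.5,4)
line([.4175,-.3518,.057],rot(48.9,0),.5,3)
E
```

```text
t 2.075 tcp [ 0.4164 -0.2902  0.2003] err mm [-1.1 -0.2  0.3] roterr deg [-0.   0.   0.1] q [-0.78  0.09  1.74  0.    1.31 -0.06] F [ 1.4  0.2 -0. ] grip 0.051315357748393096 0.0
0.5, -11.6, 10.2, 22.5, 0, 0, -0 ,
0.5, -23.3, 20.3, 45, 0, 0, -0 ,
0.5, -34.9, 30.5, 67.5, 0, 0, -0 ,
0.5, -46.5, 40.7, 90, 0, 0, -0 ,
0.5, -46.5, 40.7, 90, 0, 0, -0 ,
0.5, -0, -0, 17.7, 0, 0, -0 ,
0.5, -0, -0, 35.3, 0, 0, -0 ,
0.5, -0, -0, 53, 0, 0, -0 ,
0.5, -0, -0, 53, 0, 0, -0 ,
0.5, -0, -0, 53, 0, 0, -0 ,
```

servo_tool(steps=[0.5, -11.6, 10.2, 22.5, 0, 0, 0, 0.5, -23.3, 20.3, 45, 0, 0, 0, 0.5, -34.9, 30.5, 67.5, 0, 0, 0, 0.5, -46.5, 40.7, 90, 0, 0, 0, 0.5, -46.5, 40.7, 90, 0, 0, 0])

```text
time_s: 2.7
tool_pos: [0.4156, -0.3493, 0.1084]
ee_rot: [-0.002, 0.911, 0.413, -0.001]
contact_force: [0.7, -0.1, -0.2]
grip_width: 0.0428
grip_force: 0.0
```

servo_tool(steps=[0.5, 0, 0, 17.7, 0, 0, 0, 0.5, 0, 0, 35.3, 0, 0, 0, 0.5, 0, 0, 53, 0, 0, 0, 0.5, 0, 0, 53, 0, 0, 0, 0.5, 0, 0, 53, 0, 0, 0])

```text
time_s: 3.32
tool_pos: [0.4172, -0.3501, 0.0576]
ee_rot: [0.0, 0.91, 0.414, 0.0]
contact_force: [0.3, 0.3, -0.7]
grip_width: 0.0427
grip_force: 0.0
```

Run:
```python
from m import *
from h import *
meas()
s=get_image("scene");t=get_image("top")
a=cv2.resize(s["color"][240:350,300:420],(480,440),interpolation=cv2.INTER_CUBIC);b=cv2.resize(t["color"][220:320,370:450],(320,400),interpolation=cv2.INTER_CUBIC)
b=cv2.copyMakeBorder(b,0,40,0,0,0);cv2.imwrite("pics/grasp.png",np.hstack([a,b]))
```

```text
t 3.325 tcp [ 0.4172 -0.3501  0.0576] err mm [-0.4  1.7  0.6] roterr deg [-0. -0.  0.] q [-0.86  0.35  1.76 -0.    1.03 -0.14] F [ 0.3  0.3 -0.7] grip 0.042667786641324604 0.0
```

View pics/grasp.png

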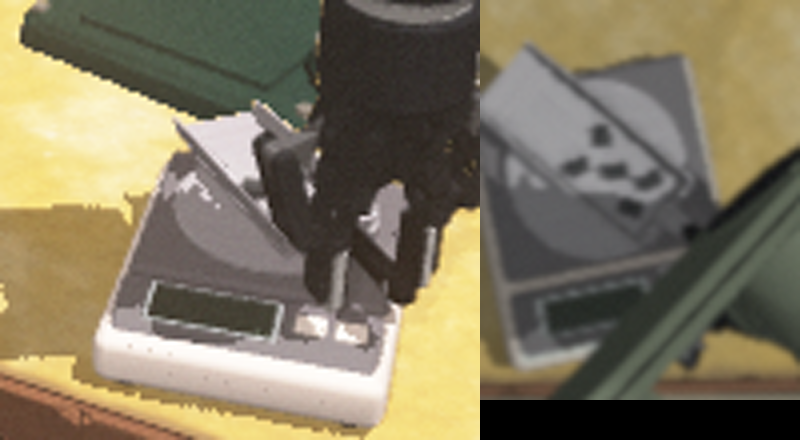

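The fingers straddle the handle, at about (365,260) in the left crop. Next I'll close gently in place.

servo_tool(steps=[0.8, 0, 0, 0, 0, 0, 0, 1, 0, 0, 0, 0, 0, 0, 1, 0, 0, 0, 0, 0, 0, 1, 0, 0, 0, 0, 0, 0, 1, 0, 0, 0, 0, 0, 0], force=60)

```text
time_s: 4.05
tool_pos: [0.4174, -0.3505, 0.058]
ee_rot: [0.001, 0.91, 0.414, 0.0]
contact_force: [-0.3, -0.6, 3.4]
grip_width: 0.0109
grip_force: 60.7
```

Run:
```python
from m import *
meas()
line([.4175,-.3518,.177],rot(48.9,0),1,5)
```

```text
t 4.05 tcp [ 0.4174 -0.3505  0.058 ] err mm [-0.2  1.3  1. ] roterr deg [-0.1 -0.   0. ] q [-0.86  0.35  1.76 -0.    1.03 -0.14] F [-0.3 -0.6  3.4] grip 0.010933420098376657 60.72703957557678
1, -0, -0, -24, 0, 0, -0 ,
1, -0, -0, -48, 0, 0, -0 ,
1, -0, -0, -72, 0, 0, -0 ,
1, -0, -0, -96, 0, 0, -0 ,
1, -0, -0, -120, 0, 0, -0 ,
```

servo_tool(steps=[1, 0, 0, -8, 0, 0, 0, 1, 0, 0, -28, 0, 0, 0, 1, 0, 0, -60, 0, 0, 0, 1, 0, 0, -98, 0, 0, 0, 1, 0, 0, -120, 0, 0, 0], force=80)

```text
time_s: 4.68
tool_pos: [0.417, -0.3501, 0.1791]
ee_rot: [0.001, 0.91, 0.414, -0.0]
contact_force: [0.0, -0.1, -1.5]
grip_width: 0.01
grip_force: 79.3
```

Run:
```python
from m import *
from h import *
meas()
s=get_image("scene");t=get_image("top")
a=cv2.resize(s["color"][210:340,300:440],(420,390),interpolation=cv2.INTER_CUBIC);b=cv2.resize(t["color"][210:320,350:450],(355,390),interpolation=cv2.INTER_CUBIC)
cv2.imwrite("pics/lift.png",np.hstack([a,b]))
```

```text
t 4.675 tcp [ 0.417  -0.3501  0.1791] err mm [-0.5  1.7  2.1] roterr deg [-0.1 -0.   0. ] q [-0.86  0.19  1.67 -0.    1.28 -0.14] F [ 0.  -0.1 -1.5] grip 0.010003086090844032 79.30928707122803
```

View pics/lift.png

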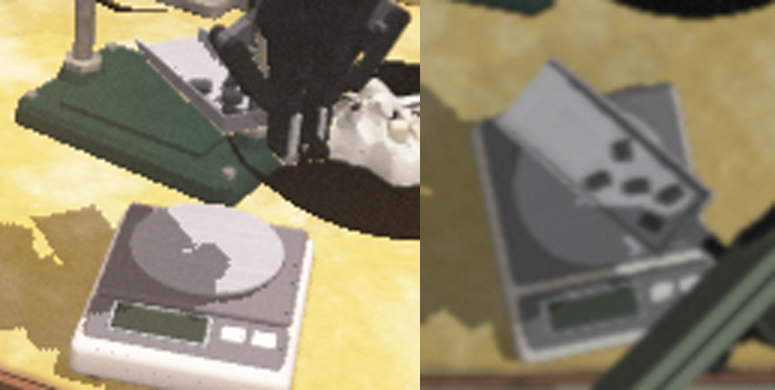

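The scoop is held clear of the pan with all five ingots in it. The pan ellipse is visible in the scene at crop (206,249), which is px (369,293). Next I'll check the scoop's level by triangulating the lip corner, locate the pan centre, and plan the transit.

```bash
cat >> m.py <<'E'
def smooth(p,R,c,rows):
    p0,R0=load();sl=Slerp([0,1],Ro.from_matrix([R0,R]));p=np.array(p)
    f=(1-np.cos(np.pi*np.arange(1,rows+1)/rows))/2
    for i in range(0,rows,5):
        plan([(p0+(p-p0)*a,sl(a).as_matrix()) for a in f[i:i+5]],[c]*5);print()
E
python3 - <<'E'
from m import *
from h import *
t=get_image("top");s=get_image("scene")
print("pan",onz(s,(368.8,293),.052).round(4))
a,u=ray(t,(371.1,243.8));b,v=ray(s,(345.7,224))
k=np.linalg.lstsq(np.c_[u[0],-v[0]],b-a,rcond=None)[0];print("lip corner",(a+k[0]*u[0]).round(4),(b+k[1]*v[0]).round(4))
R=rot(48.9,0);print("exp",[.417,-.350,.179]+.174*R[:,0]-.0255*R[:,1]+[0,0,.0187-.0235+.0125])
M=np.array([.482,.180]);h=rot(32,0)[:2,0]
T=tcp_from_lip([*(M-.018*h),.175],rot(32,0));print(T)
smooth(T,rot(32,0),1,15)
E
```

```text
pan [[ 0.4672 -0.2835  0.052 ]]
lip corner [ 0.514  -0.203   0.1787] [ 0.5142 -0.2036  0.1787]
exp [ 0.51216743 -0.2021169   0.1867    ]
[0.31917477 0.0782555  0.1733    ]
1, 2.8, -3.9, 0, 0, 0, 0.003 ,
1, 11.2, -15.4, 0.2, 0, 0, 0.013 ,
1, 24.8, -34.1, 0.4, 0, 0, 0.028 ,
1, 42.9, -59, 0.6, 0, 0, 0.049 ,
1, 64.8, -89.2, 0.9, 0, 0, 0.074 ,

1, 22.2, -35.8, 0.4, 0, 0, 0.028 ,
1, 45.9, -74.2, 0.8, 0, 0, 0.058 ,
1, 70.2, -113.4, 1.1, 0, 0, 0.089 ,
1, 94, -151.8, 1.5, 0, 0, 0.119 ,
1, 116.1, -187.6, 1.9, 0, 0, 0.147 ,

1, 14.8, -34.2, 0.3, 0, 0, 0.025 ,
1, 27, -62.6, 0.5, 0, 0, 0.046 ,
1, 36.2, -83.7, 0.7, 0, 0, 0.061 ,
1, 41.8, -96.8, 0.9, 0, 0, 0.071 ,
1, 43.7, -101.3, 0.9, 0, 0, 0.074 ,
```

servo_tool(steps=[1, 2.8, -3.9, 0, 0, 0, 0.003, 1, 11.2, -15.4, 0.2, 0, 0, 0.013, 1, 24.8, -34.1, 0.4, 0, 0, 0.028, 1, 42.9, -59, 0.6, 0, 0, 0.049, 1, 64.8, -89.2, 0.9, 0, 0, 0.074])

```text
time_s: 5.5
tool_pos: [0.3915, -0.2406, 0.1757]
ee_rot: [-0.001, 0.925, 0.379, -0.0]
contact_force: [-0.5, -0.4, -1.7]
grip_width: 0.01
grip_force: 79.3
```

servo_tool(steps=[1, 22.2, -35.8, 0.4, 0, 0, 0.028, 1, 45.9, -74.2, 0.8, 0, 0, 0.058, 1, 70.2, -113.4, 1.1, 0, 0, 0.089, 1, 94, -151.8, 1.5, 0, 0, 0.119, 1, 116.1, -187.6, 1.9, 0, 0, 0.147])

```text
time_s: 6.12
tool_pos: [0.3415, -0.0252, 0.1738]
ee_rot: [-0.001, 0.951, 0.31, -0.001]
contact_force: [-0.0, 0.5, -2.3]
grip_width: 0.0106
grip_force: 79.3
```

servo_tool(steps=[1, 14.8, -34.2, 0.3, 0, 0, 0.025, 1, 27, -62.6, 0.5, 0, 0, 0.046, 1, 36.2, -83.7, 0.7, 0, 0, 0.061, 1, 41.8, -96.8, 0.9, 0, 0, 0.071, 1, 43.7, -101.3, 0.9, 0, 0, 0.074])

```text
time_s: 6.75
tool_pos: [0.3171, 0.081, 0.1729]
ee_rot: [-0.0, 0.961, 0.276, -0.001]
contact_force: [-0.1, -0.4, -1.7]
grip_width: 0.0104
grip_force: 79.3
```

Run:
```python
from m import *
from h import *
meas()
s=get_image("scene");t=get_image("top")
cv2.imwrite("pics/clear_top.png",t["color"]);cv2.imwrite("pics/clear_scene.png",s["color"])
a=cv2.resize(s["color"][170:290,130:280],(450,360),interpolation=cv2.INTER_CUBIC);b=cv2.resize(t["color"][210:310,180:270],(324,360),interpolation=cv2.INTER_CUBIC)
cv2.imwrite("pics/over.png",np.hstack([a,b]))
```

```text
t 6.75 tcp [0.3171 0.081  0.1729] err mm [-2.   2.8 -0.4] roterr deg [ 0.1 -0.1 -0.1] q [-0.02 -0.31  2.16  0.    1.3   0.99] F [-0.1 -0.4 -1.7] grip 0.01041789584826984 79.275963306427
```

View pics/over.png

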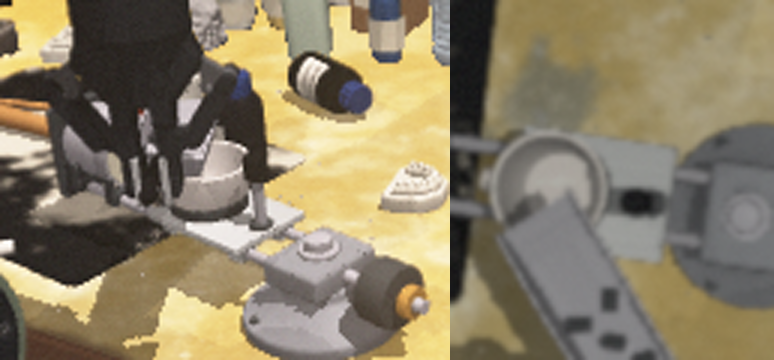

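```bash
cat >> m.py <<'E'
def tilt(t0,t1,z0,z1,ps=32,back=.018,corr=(.002,-.0028,0),c=1,M=(.482,.180)):
    w=[]
    for a in np.arange(1,6)/5:
        R=rot(ps,t0+(t1-t0)*a);h=rot(ps,0)[:2,0]
        w.append((tcp_from_lip([*(np.array(M)-back*h),z0+(z1-z0)*a],R)+corr,R))
    print(t0,t1);plan(w,[c]*5)
E
python3 - <<'E'
from m import *
from h import *
t=get_image("top")
print("lip",onz(t,(203.6,268.9),.18).round(4),"corners",onz(t,[(180+50/3.6,210+235/3.6),(180+120/3.6,210+190/3.6)],.187).round(4))
print("mouth again",onz(t,(180+(551-450)/3.6,210+181/3.6),.108).round(4))
tilt(0,0,.175,.130);tilt(0,14,.130,.124);tilt(14,24,.124,.12)
E
```

```text
lip [[0.4646 0.17   0.18  ]] corners [[0.4508 0.19   0.187 ]
 [0.4777 0.1464 0.187 ]]
mouth again [[0.4851 0.1777 0.108 ]]
0 0
1, 0.3, 3.5, 9, 0, 0, -0 ,
1, 0.3, 3.5, 18, 0, 0, -0 ,
1, 0.3, 3.5, 27, 0, 0, -0 ,
1, 0.3, 3.5, 36, 0, 0, -0 ,
1, 0.3, 3.5, 45, 0, 0, -0 ,
0 14
1, 0.1, -0, -7.3, -0, -0.049, -0 ,
1, 0.6, -0, -14.6, -0, -0.098, -0 ,
1, 1.6, -0, -21.8, -0, -0.147, -0 ,
1, 2.9, -0, -29, -0, -0.195, -0 ,
1, 4.7, -0, -36.1, -0, -0.244, -0 ,
14 24
1, 0.2, -0, -5.3, -0, -0.035, -0 ,
1, 0.7, -0, -10.6, -0, -0.07, -0 ,
1, 1.4, -0, -15.9, -0, -0.105, -0 ,
1, 2.2, -0, -21.2, -0, -0.14, -0 ,
1, 3.3, -0, -26.4, -0, -0.175, -0 ,
```

servo_tool(steps=[1, 0.3, 1, 7, 0, 0, 0, 1, 0.3, 2, 18, 0, 0, 0, 1, 0.3, 3, 30, 0, 0, 0, 1, 0.3, 3.5, 39, 0, 0, 0, 1, 0.3, 3.5, 45, 0, 0, 0])

```text
time_s: 7.52
tool_pos: [0.3204, 0.0772, 0.1279]
ee_rot: [-0.0, 0.961, 0.275, -0.001]
contact_force: [-0.5, 0.1, -1.7]
grip_width: 0.0105
grip_force: 79.3
```

servo_tool(steps=[1, 0.1, 0, -7.3, 0, -0.049, 0, 1, 0.6, 0, -14.6, 0, -0.098, 0, 1, 1.6, 0, -21.8, 0, -0.147, 0, 1, 2.9, 0, -29, 0, -0.195, 0, 1, 4.7, 0, -36.1, 0, -0.244, 0])

```text
time_s: 8.15
tool_pos: [0.3253, 0.08, 0.165]
ee_rot: [0.034, 0.954, 0.273, -0.117]
contact_force: [0.2, -0.1, -1.9]
grip_width: 0.0104
grip_force: 79.3
```

Run:
```python
from m import *
c=json.load(open("cmd.json"))
from cell import bot
s=bot.state();print(s["tool_pos"],s["joint_pos"].round(2),s["contact_force"])
print("exp z14",tcp_from_lip([.482-.018*.848,.18-.018*.53,.124],rot(32,14)))
tilt(24,32,.12,.119);tilt(32,38,.119,.119);tilt(38,43,.119,.119);tilt(43,48,.119,.119)
```

```text
[0.32526891 0.07997596 0.16502464] [ 0.09 -0.08  2.01 -0.11  1.43  1.13] [ 0.17068799 -0.06559858 -1.94400236]
exp z14 [0.32321003 0.08077502 0.16444491]
24 32
1, 0.1, -0, -4.7, -0, -0.028, -0 ,
1, 0.4, -0, -9.4, -0, -0.056, -0 ,
1, 0.7, -0, -14, -0, -0.084, -0 ,
1, 1.2, -0, -18.7, -0, -0.112, -0 ,
1, 1.9, -0, -23.3, -0, -0.14, -0 ,
32 38
1, -0, -0, -3.7, -0, -0.02, -0 ,
1, 0.1, -0, -7.3, -0, -0.041, -0 ,
1, 0.2, -0, -11, -0, -0.062, -0 ,
1, 0.4, -0, -14.6, -0, -0.083, -0 ,
1, 0.7, -0, -18.2, -0, -0.104, -0 ,
38 43
1, 0, -0, -3.1, -0, -0.018, -0 ,
1, 0.1, -0, -6.1, -0, -0.035, -0 ,
1, 0.2, -0, -9.1, -0, -0.053, -0 ,
1, 0.4, -0, -12.2, -0, -0.07, -0 ,
1, 0.6, -0, -15.2, -0, -0.087, -0 ,
43 48
1, -0, -0, -3, -0, -0.018, -0 ,
1, 0, -0, -6.1, -0, -0.035, -0 ,
1, 0.1, -0, -9.1, -0, -0.053, -0 ,
1, 0.3, -0, -12.1, -0, -0.07, -0 ,
1, 0.5, -0, -15.2, -0, -0.088, -0 ,
```

servo_tool(steps=[1, 0.2, 0, -5.3, 0, -0.035, 0, 1, 0.7, 0, -10.6, 0, -0.07, 0, 1, 1.4, 0, -15.9, 0, -0.105, 0, 1, 2.2, 0, -21.2, 0, -0.14, 0, 1, 3.3, 0, -26.4, 0, -0.175, 0])

```text
time_s: 8.78
tool_pos: [0.3332, 0.085, 0.19]
ee_rot: [0.058, 0.94, 0.269, -0.201]
contact_force: [-0.7, 0.4, -3.1]
grip_width: 0.0103
grip_force: 79.3
```

servo_tool(steps=[1, 0.1, 0, -4.7, 0, -0.028, 0, 1, 0.4, 0, -9.4, 0, -0.056, 0, 1, 0.7, 0, -14, 0, -0.084, 0, 1, 1.2, 0, -18.7, 0, -0.112, 0, 1, 1.9, 0, -23.3, 0, -0.14, 0])

```text
time_s: 9.4
tool_pos: [0.3427, 0.0909, 0.2105]
ee_rot: [0.076, 0.924, 0.265, -0.266]
contact_force: [-0.2, -0.1, -2.3]
grip_width: 0.0103
grip_force: 79.3
```

servo_tool(steps=[1, 0, 0, -3.7, 0, -0.02, 0, 1, 0.1, 0, -7.3, 0, -0.041, 0, 1, 0.2, 0, -11, 0, -0.062, 0, 1, 0.4, 0, -14.6, 0, -0.083, 0, 1, 0.7, 0, -18.2, 0, -0.104, 0])

```text
time_s: 10.02
tool_pos: [0.3513, 0.0963, 0.2255]
ee_rot: [0.09, 0.909, 0.26, -0.313]
contact_force: [-0.4, -0.3, -1.9]
grip_width: 0.0101
grip_force: 79.3
```

servo_tool(steps=[1, 0, 0, -3.1, 0, -0.018, 0, 1, 0.1, 0, -6.1, 0, -0.035, 0, 1, 0.2, 0, -9.1, 0, -0.053, 0, 1, 0.4, 0, -12.2, 0, -0.07, 0, 1, 0.6, 0, -15.2, 0, -0.087, 0])

```text
time_s: 10.65
tool_pos: [0.3597, 0.1015, 0.2371]
ee_rot: [0.101, 0.894, 0.256, -0.353]
contact_force: [0.1, 0.5, -1.0]
grip_width: 0.0098
grip_force: 79.4
```

servo_tool(steps=[1, 0, 0, -3, 0, -0.018, 0, 1, 0, 0, -6.1, 0, -0.035, 0, 1, 0.1, 0, -9.1, 0, -0.053, 0, 1, 0.3, 0, -12.1, 0, -0.07, 0, 1, 0.5, 0, -15.2, 0, -0.088, 0])

```text
time_s: 11.28
tool_pos: [0.3688, 0.1072, 0.2478]
ee_rot: [0.112, 0.878, 0.251, -0.392]
contact_force: [0.1, 0.0, -1.5]
grip_width: 0.0105
grip_force: 79.4
```

Run:
```python
from m import *
from h import *
meas()
s=get_image("scene");t=get_image("top")
a=cv2.resize(s["color"][150:290,130:280],(450,420),interpolation=cv2.INTER_CUBIC);b=cv2.resize(t["color"][220:310,180:255],(350,420),interpolation=cv2.INTER_CUBIC)
cv2.imwrite("pics/pour.png",np.hstack([a,b]))
```

```text
t 11.275 tcp [0.3688 0.1072 0.2478] err mm [-0.2  1.9  0.6] roterr deg [ 0.  -0.1  0. ] q [ 0.25  0.37  1.53 -0.26  2.05  1.24] F [ 0.1  0.  -1.5] grip 0.010522511854856151 79.41322445869446
```

View pics/pour.png

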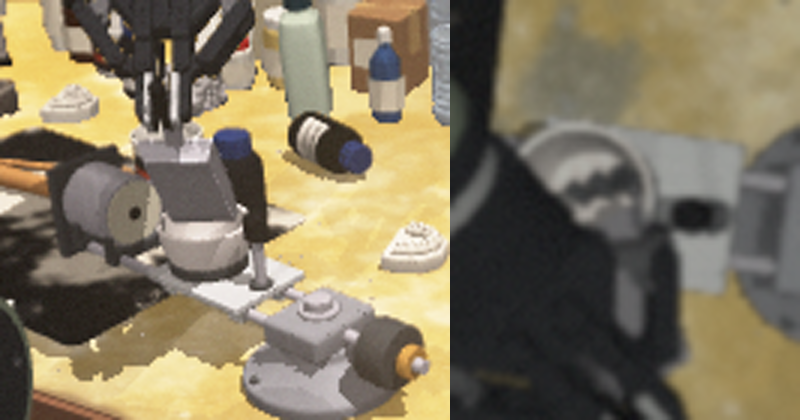

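The scoop is tilted 48° with its lip over the bowl, and dark ingots lie in the crucible at about (600,180). I'll tilt a little more to clear any stragglers, hold, then back out.

Run:
```python
from m import *
tilt(48,55,.119,.119);tilt(55,30,.119,.13);tilt(30,0,.13,.175)
```

```text
48 55
1, -0, -0, -4.2, -0, -0.024, -0 ,
1, 0.1, -0, -8.5, -0, -0.049, -0 ,
1, 0.3, -0, -12.7, -0, -0.073, -0 ,
1, 0.6, -0, -17, -0, -0.097, -0 ,
1, 1.1, -0, -21.2, -0, -0.122, -0 ,
55 30
1, -1, -0, 13.9, -0, 0.087, -0 ,
1, -0.7, -0, 27.7, -0, 0.175, -0 ,
1, 0.9, -0, 41.2, -0, 0.262, -0 ,
1, 3.8, -0, 54.4, -0, 0.349, -0 ,
1, 8, -0, 67.1, -0, 0.436, -0 ,
30 0
1, -3.4, -0, 10.4, -0, 0.105, -0 ,
1, -4.8, -0, 20.5, -0, 0.21, -0 ,
1, -4.5, -0, 30.3, -0, 0.315, -0 ,
1, -2.3, -0, 39.4, -0, 0.419, -0 ,
1, 1.7, -0, 47.8, -0, 0.524, -0 ,
```

servo_tool(steps=[1, 0, 0, -4.2, 0, -0.024, 0, 1, 0.1, 0, -8.5, 0, -0.049, 0, 1, 0.3, 0, -12.7, 0, -0.073, 0, 1, 0.6, 0, -17, 0, -0.097, 0, 1, 1.1, 0, -21.2, 0, -0.122, 0])

```text
time_s: 12.0
tool_pos: [0.3829, 0.116, 0.2612]
ee_rot: [0.127, 0.852, 0.244, -0.445]
contact_force: [-0.3, 0.8, -1.8]
grip_width: 0.0106
grip_force: 79.4
```

servo_tool(steps=[1, 0, 0, 0, 0, 0, 0, 1, 0, 0, 0, 0, 0, 0, 1, 0, 0, 0, 0, 0, 0, 1, 0, 0, 0, 0, 0, 0, 1, 0, 0, 0, 0, 0, 0])

```text
time_s: 12.62
tool_pos: [0.3826, 0.1158, 0.2612]
ee_rot: [0.127, 0.853, 0.244, -0.444]
contact_force: [-0.2, -0.4, -0.9]
grip_width: 0.0105
grip_force: 79.4
```

servo_tool(steps=[1, -1, 0, 13.9, 0, 0.087, 0, 1, -0.7, 0, 27.7, 0, 0.175, 0, 1, 0.9, 0, 41.2, 0, 0.262, 0, 1, 3.8, 0, 54.4, 0, 0.349, 0, 1, 8, 0, 67.1, 0, 0.436, 0])

```text
time_s: 13.25
tool_pos: [0.3396, 0.089, 0.2161]
ee_rot: [0.071, 0.929, 0.266, -0.248]
contact_force: [-0.1, 0.3, -1.0]
grip_width: 0.0103
grip_force: 79.4
```

servo_tool(steps=[1, -3.4, 0, 10.4, 0, 0.105, 0, 1, -4.8, 0, 20.5, 0, 0.21, 0, 1, -4.5, 0, 30.3, 0, 0.315, 0, 1, -2.3, 0, 39.4, 0, 0.419, 0, 1, 1.7, 0, 47.8, 0, 0.524, 0])

```text
time_s: 13.88
tool_pos: [0.3203, 0.0772, 0.1737]
ee_rot: [-0.0, 0.961, 0.275, 0.001]
contact_force: [0.5, 0.0, -0.8]
grip_width: 0.0101
grip_force: 79.4
```

Run:
```python
from m import *
from h import *
meas()
s=get_image("scene");t=get_image("top")
b=cv2.resize(t["color"][220:310,180:260],(400,450),interpolation=cv2.INTER_CUBIC)
ct=cv2.imread("pics/clear_top.png");cs=cv2.imread("pics/clear_scene.png")
t["color"]=ct
a=rect(t,.40,.56,-.35,-.20,.052,2500)
cv2.imwrite("pics/after.png",np.hstack([b,cv2.copyMakeBorder(a,0,50,0,0,0)[:450]]))
# pan in the scene: bright blob on the balance
for n,im,d,(y0,y1,x0,x1) in (("scene",cs,s,(265,320,335,400)),):
    g=cv2.cvtColor(im,cv2.COLOR_BGR2GRAY)[y0:y1,x0:x1]
    e=np.argwhere(cv2.Canny(cv2.GaussianBlur(g,(3,3),0),40,100)>0)[:,::-1]+[x0,y0]
    w=onz(d,e,.052)[:,:2]
    rng=np.random.default_rng(0);best=(0,)
    for _ in range(4000):
        i=rng.choice(len(w),2,replace=False);m=w[i].mean(0);dv=w[i[1]]-w[i[0]];L=np.hypot(*dv)/2
        if L<.02 or L>=.056: continue
        c=m+np.array([-dv[1],dv[0]])/(2*L)*np.sqrt(.056**2-L*L)
        k=abs(np.hypot(*(w-c).T)-.056)<.0012
        if k.sum()>best[0]: best=(k.sum(),c)
    print(n,len(w),best)
```

```text
t 13.875 tcp [0.3203 0.0772 0.1737] err mm [-0.9  1.7  0.5] roterr deg [-0.   0.2  0. ] q [-0.03 -0.31  2.15  0.    1.29  0.98] F [ 0.5  0.  -0.8] grip 0.010148541955337497 79.35991287231445
scene 485 (np.int64(75), array([ 0.47179292, -0.280888  ]))
```

View pics/after.png

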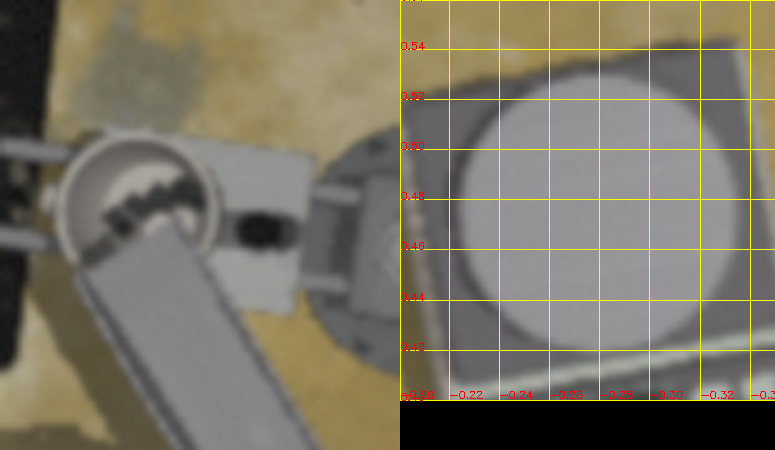

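The scoop is empty, and the ingots lie in a dark row in the crucible at about (150,200). The pan circle in the rectified view spans y −0.224…−0.335 and x 0.42…0.531, so its centre is at (0.475, −0.280). I'll carry the scoop back.

Run:
```python
from m import *
R=rot(48.9,0)
smooth([.4167,-.3463,.177],R,1,15)
smooth([.4167,-.3463,.070],R,1,5);smooth([.4167,-.3463,.058],R,1,5)
```

```text
1, -1.6, 4.5, -0, -0, -0, -0.003 ,
1, -6.2, 17.6, -0.2, -0, -0, -0.013 ,
1, -13.6, 39, -0.4, -0, -0, -0.028 ,
1, -23.6, 67.5, -0.6, -0, -0, -0.049 ,
1, -35.6, 102.1, -0.9, -0, -0, -0.074 ,

1, -16.4, 37.9, -0.4, -0, -0, -0.028 ,
1, -34, 78.4, -0.8, -0, -0, -0.058 ,
1, -52, 119.9, -1.2, -0, -0, -0.089 ,
1, -69.6, 160.4, -1.5, -0, -0, -0.119 ,
1, -86.1, 198.3, -1.9, -0, -0, -0.147 ,

1, -19.3, 31.1, -0.3, 0, -0, -0.025 ,
1, -35.3, 56.7, -0.6, 0, -0, -0.046 ,
1, -47.2, 75.9, -0.8, 0, -0, -0.061 ,
1, -54.6, 87.8, -0.9, 0, -0, -0.071 ,
1, -57.1, 91.8, -0.9, 0, -0, -0.074 ,

1, -0, -0, 10.2, -0, -0, -0 ,
1, -0, -0, 37, -0, -0, -0 ,
1, -0, -0, 70, 0, -0, -0 ,
1, -0, -0, 96.8, 0, -0, -0 ,
1, -0, -0, 107, 0, -0, -0 ,

1, -0, -0, 1.1, -0, -0, -0 ,
1, -0, -0, 4.1, -0, -0, -0 ,
1, -0, -0, 7.8, 0, -0, -0 ,
1, -0, -0, 10.8, 0, -0, -0 ,
1, -0, -0, 12, 0, -0, -0 ,
```

servo_tool(steps=[1, -1.6, 4.5, 0, 0, 0, -0.003, 1, -6.2, 17.6, -0.2, 0, 0, -0.013, 1, -13.6, 39, -0.4, 0, 0, -0.028, 1, -23.6, 67.5, -0.6, 0, 0, -0.049, 1, -35.6, 102.1, -0.9, 0, 0, -0.074])

```text
time_s: 14.6
tool_pos: [0.346, -0.0293, 0.1754]
ee_rot: [0.0, 0.95, 0.312, -0.0]
contact_force: [0.0, 0.4, -0.8]
grip_width: 0.0102
grip_force: 79.4
```

servo_tool(steps=[1, -16.4, 37.9, -0.4, 0, 0, -0.028, 1, -34, 78.4, -0.8, 0, 0, -0.058, 1, -52, 119.9, -1.2, 0, 0, -0.089, 1, -69.6, 160.4, -1.5, 0, 0, -0.119, 1, -86.1, 198.3, -1.9, 0, 0, -0.147])

```text
time_s: 15.22
tool_pos: [0.3936, -0.2416, 0.1768]
ee_rot: [0.0, 0.925, 0.38, -0.0]
contact_force: [-0.1, 0.3, -0.7]
grip_width: 0.0103
grip_force: 79.4
```

servo_tool(steps=[1, -19.3, 31.1, -0.3, 0, 0, -0.025, 1, -35.3, 56.7, -0.6, 0, 0, -0.046, 1, -47.2, 75.9, -0.8, 0, 0, -0.061, 1, -54.6, 87.8, -0.9, 0, 0, -0.071, 1, -57.1, 91.8, -0.9, 0, 0, -0.074])

```text
time_s: 15.85
tool_pos: [0.4167, -0.3453, 0.1773]
ee_rot: [-0.0, 0.91, 0.414, -0.0]
contact_force: [0.2, 0.3, -1.4]
grip_width: 0.0104
grip_force: 79.4
```

servo_tool(steps=[1, 0, 0, 10.2, 0, 0, 0, 1, 0, 0, 37, 0, 0, 0, 1, 0, 0, 70, 0, 0, 0, 1, 0, 0, 96.8, 0, 0, 0, 1, 0, 0, 107, 0, 0, 0])

```text
time_s: 16.48
tool_pos: [0.4148, -0.3421, 0.068]
ee_rot: [-0.002, 0.91, 0.414, -0.001]
contact_force: [0.6, 0.4, -0.9]
grip_width: 0.0104
grip_force: 79.3
```

servo_tool(steps=[1, 0, 0, 1.1, 0, 0, 0, 1, 0, 0, 4.1, 0, 0, 0, 1, 0, 0, 7.8, 0, 0, 0, 1, 0, 0, 10.8, 0, 0, 0, 1, 0, 0, 12, 0, 0, 0])

```text
time_s: 17.1
tool_pos: [0.4162, -0.3446, 0.0585]
ee_rot: [0.0, 0.91, 0.414, 0.0]
contact_force: [-0.4, -0.5, -0.8]
grip_width: 0.0104
grip_force: 79.4
```

Run:
```python
from m import *
from h import *
meas()
t=get_image("top")
for z in(.052,): a=rect(t,.38,.56,-.40,-.18,z,1800)
cv2.imwrite("pics/set.png",np.hstack([a,cv2.resize(get_image("scene")["color"][240:350,310:420],(324,324),interpolation=cv2.INTER_CUBIC)]));print(a.shape)
```

```text
t 17.1 tcp [ 0.4162 -0.3446  0.0585] err mm [-0.5  1.7  0.5] roterr deg [-0. -0.  0.] q [-0.85  0.34  1.77 -0.    1.03 -0.13] F [-0.4 -0.5 -0.8] grip 0.010399463632294458 79.42329168319702Traceback (most recent call last):
  File "<stdin>", line 6, in <module>
    return _nx.concatenate(arrs, 1, dtype=dtype, casting=casting)
           ~~~~~~~~~~~~~~~^^^^^^^^^^^^^^^^^^^^^^^^^^^^^^^^^^^^^^^
ValueError: all the input array dimensions except for the concatenation axis must match exactly, but along dimension 0, the array at index 0 has size 325 and the array at index 1 has size 324
```

servo_tool(steps=[1, 0, 0, 0.3, 0, 0, 0, 1, 0, 0, 0.6, 0, 0, 0, 1, 0, 0, 0.9, 0, 0, 0, 1, 0, 0, 1.2, 0, 0, 0, 1, 0, 0, 1.5, 0, 0, 0], force=25)

```text
time_s: 17.82
tool_pos: [0.4162, -0.345, 0.0577]
ee_rot: [0.0, 0.91, 0.414, -0.0]
contact_force: [-3.8, -0.4, 7.1]
grip_width: 0.0103
grip_force: 80.5
```

servo_tool(steps=[1, 0, 0, -0.5, 0, 0, 0, 0.84, 0, 0, -0.5, 0, 0, 0, 0.75, 0, 0, -0.5, 0, 0, 0, 0.6, 0, 0, -0.5, 0, 0, 0, 0.5, 0, 0, -0.5, 0, 0, 0])

```text
time_s: 18.45
tool_pos: [0.4162, -0.3444, 0.0573]
ee_rot: [-0.0, 0.91, 0.414, 0.0]
contact_force: [0.4, -0.7, 0.4]
grip_width: 0.0427
grip_force: 0.0
```

servo_tool(steps=[0.5, 0, 0, -10, 0, 0, 0, 0.5, 0, 0, -30, 0, 0, 0, 0.5, 0, 0, -60, 0, 0, 0, 0.5, 0, 0, -100, 0, 0, 0, 0.5, 0, 0, -150, 0, 0, 0])

```text
time_s: 19.08
tool_pos: [0.4156, -0.3439, 0.2085]
ee_rot: [-0.001, 0.91, 0.414, -0.0]
contact_force: [0.2, -0.4, 0.1]
grip_width: 0.043
grip_force: 0.0
```

Run:
```python
from m import *
# commanded after: z .058-.0015+.0005+.150
p,R=load();p[2]=.207;json.dump({"p":p.tolist(),"R":R.tolist()},open("cmd.json","w"));meas()
# caster +y direction and knob
M=np.array([.482,.180]);hub=np.array([.4601,.0542]);d=(M-hub)/np.linalg.norm(M-hub);print(d,np.degrees(np.arctan2(d[1],d[0])))
k=M-.062*d;print("knob",k)
```

```text
t 19.075 tcp [ 0.4156 -0.3439  0.2085] err mm [-1.1  2.4  1.5] roterr deg [0.1 0.  0. ] q [-0.85  0.15  1.65  0.    1.34 -0.13] F [ 0.2 -0.4  0.1] grip 0.04303108159625105 0.0
[0.17150642 0.985183  ] 80.12458289606765
knob [0.4713666  0.11891865]
```

Run:
```python
from m import *
R=rot(80.1,0)
smooth([.4713,.1165,.200],R,.4,15)
smooth([.4713,.1165,.103],R,.4,5)
```

```text
0.4, 4.2, -2.9, 0.1, -0, -0, -0.006 ,
0.4, 16.6, -11.4, 0.3, -0, -0, -0.024 ,
0.4, 36.7, -25.1, 0.7, -0, -0, -0.052 ,
0.4, 63.6, -43.5, 1.2, -0, -0, -0.09 ,
0.4, 96.1, -65.8, 1.8, -0, -0, -0.136 ,

0.4, 39.8, -19.9, 0.6, 0, -0, -0.052 ,
0.4, 82.4, -41.2, 1.3, 0, -0, -0.108 ,
0.4, 126, -63, 2.1, 0, -0, -0.165 ,
0.4, 168.6, -84.4, 2.8, 0, -0, -0.221 ,
0.4, 208.4, -104.3, 3.4, 0, -0, -0.273 ,

0.4, 38.7, -7.5, 0.6, 0, -0, -0.046 ,
0.4, 70.7, -13.7, 1.1, 0, -0, -0.084 ,
0.4, 94.6, -18.3, 1.5, 0, -0, -0.112 ,
0.4, 109.4, -21.2, 1.7, 0, -0, -0.13 ,
0.4, 114.4, -22.1, 1.8, 0, -0, -0.136 ,

0.4, -0, -0, 9.3, -0, -0, 0 ,
0.4, -0, -0, 33.5, 0, -0, 0 ,
0.4, -0, -0, 63.5, 0, -0, 0 ,
0.4, -0, -0, 87.7, 0, -0, 0 ,
0.4, -0, -0, 97, 0, -0, 0 ,
```

servo_tool(steps=[0.4, 4.2, -2.9, 0.1, 0, 0, -0.006, 0.4, 16.6, -11.4, 0.3, 0, 0, -0.024, 0.4, 36.7, -25.1, 0.7, 0, 0, -0.052, 0.4, 63.6, -43.5, 1.2, 0, 0, -0.09, 0.4, 96.1, -65.8, 1.8, 0, 0, -0.136])

```text
time_s: 19.7
tool_pos: [0.4289, -0.2259, 0.2039]
ee_rot: [-0.002, 0.88, 0.476, -0.001]
contact_force: [0.5, 0.6, 0.5]
grip_width: 0.0516
grip_force: 0.0
```

servo_tool(steps=[0.4, 39.8, -19.9, 0.6, 0, 0, -0.052, 0.4, 82.4, -41.2, 1.3, 0, 0, -0.108, 0.4, 126, -63, 2.1, 0, 0, -0.165, 0.4, 168.6, -84.4, 2.8, 0, 0, -0.221, 0.4, 208.4, -104.3, 3.4, 0, 0, -0.273])

```text
time_s: 20.32
tool_pos: [0.4553, 0.0058, 0.2006]
ee_rot: [-0.001, 0.806, 0.591, -0.001]
contact_force: [-1.5, -0.0, -0.5]
grip_width: 0.051
grip_force: 0.0
```

servo_tool(steps=[0.4, 38.7, -7.5, 0.6, 0, 0, -0.046, 0.4, 70.7, -13.7, 1.1, 0, 0, -0.084, 0.4, 94.6, -18.3, 1.5, 0, 0, -0.112, 0.4, 109.4, -21.2, 1.7, 0, 0, -0.13, 0.4, 114.4, -22.1, 1.8, 0, 0, -0.136])

```text
time_s: 20.95
tool_pos: [0.4699, 0.1193, 0.1996]
ee_rot: [-0.001, 0.765, 0.644, -0.001]
contact_force: [0.6, -1.0, 0.3]
grip_width: 0.0511
grip_force: 0.0
```

Run:
```python
from m import *
from h import *
meas()
t=get_image("top");s=get_image("scene")
cv2.imwrite("pics/k_top.png",t["color"]);cv2.imwrite("pics/k_scene.png",s["color"])
d,(y0,y1,x0,x1)=t,(260,305,410,450)
g=d["color"].max(2)[y0:y1,x0:x1]; m=(g<60).astype(np.uint8)
k,l,st,ce=cv2.connectedComponentsWithStats(m);i=1+st[1:,4].argmax();q=np.argwhere(l==i)[:,::-1]+[x0,y0]
w=onz(d,q,.0765)[:,:2];u,sv,v=np.linalg.svd(w-w.mean(0));print(st[i],w.mean(0),"dir",np.degrees(np.arctan2(v[0,1],v[0,0])))
b=rect(t,.37,.57,-.40,-.18,.0545,1800)
n=cv2.resize(s["color"][255:355,315:415],(360,360),interpolation=cv2.INTER_CUBIC)
cv2.imwrite("pics/set.png",np.hstack([b[:360],n]))
```

```text
t 20.95 tcp [0.4699 0.1193 0.1996] err mm [-1.4  2.8 96.6] roterr deg [ 0.1 -0.  -0.1] q [ 0.07  0.04  1.79 -0.    1.31  0.24] F [ 0.6 -1.   0.3] grip 0.05109945918898556 0.0
[ 8 17 19 17 91] [ 0.41674936 -0.34200486] dir -131.63570023821987
```

View pics/set.png

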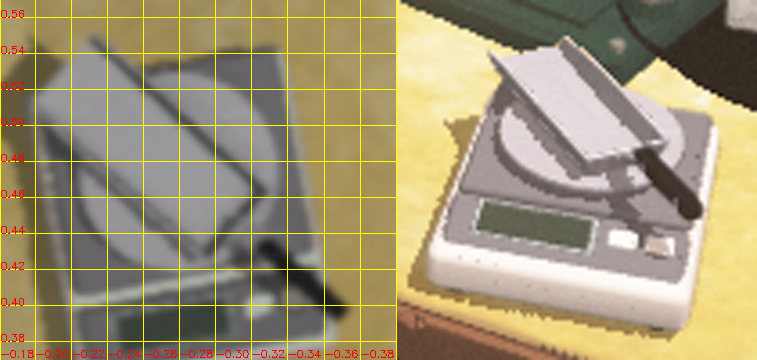

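The last picture shows the empty scoop sitting level on the pan, about 2 mm off centre. Next I'll go down on the knob.

servo_tool(steps=[0.4, 0, 0, 9.3, 0, 0, 0, 0.4, 0, 0, 33.5, 0, 0, 0, 0.4, 0, 0, 63.5, 0, 0, 0, 0.4, 0, 0, 87.7, 0, 0, 0, 0.4, 0, 0, 97, 0, 0, 0])

```text
time_s: 21.68
tool_pos: [0.4694, 0.1174, 0.1013]
ee_rot: [-0.001, 0.766, 0.643, -0.002]
contact_force: [-0.2, 0.1, 0.3]
grip_width: 0.0511
grip_force: 0.0
```

servo_tool(steps=[0.6, 0, 0, 0, 0, 0, 0, 0.8, 0, 0, 0, 0, 0, 0, 1, 0, 0, 0, 0, 0, 0, 1, 0, 0, 0, 0, 0, 0, 1, 0, 0, 0, 0, 0, 0], force=30)

```text
time_s: 22.3
tool_pos: [0.472, 0.1181, 0.1044]
ee_rot: [0.001, 0.766, 0.643, 0.001]
contact_force: [0.7, -3.1, 2.3]
grip_width: 0.0185
grip_force: 29.8
```

servo_tool(steps=[1, 4, 0, 0, 0, 0, 0, 1, 12, 0, 0, 0, 0, 0, 1, 22, 0, 0, 0, 0, 0, 1, 32, 0, 0, 0, 0, 0, 1, 40, 0, 0, 0, 0, 0])

```text
time_s: 22.92
tool_pos: [0.478, 0.1561, 0.1044]
ee_rot: [0.002, 0.765, 0.644, -0.002]
contact_force: [-2.9, -21.7, 12.5]
grip_width: 0.0184
grip_force: 30.5
```

servo_tool(steps=[1, 2, 0, 0, 0, 0, 0, 1, 4, 0, 0, 0, 0, 0, 1, 6, 0, 0, 0, 0, 0, 1, 7, 0, 0, 0, 0, 0, 1, 7.5, 0, 0, 0, 0, 0])

```text
time_s: 23.55
tool_pos: [0.478, 0.156, 0.1044]
ee_rot: [0.006, 0.765, 0.644, -0.008]
contact_force: [-6.0, -32.7, 16.1]
grip_width: 0.0184
grip_force: 30.8
```

servo_tool(steps=[1, -5, 0, 0, 0, 0, 0, 0.8, -5, 0, 0, 0, 0, 0, 0.6, -5, 0, 0, 0, 0, 0, 0.45, -5, 0, 0, 0, 0, 0, 0.4, -5, 0, 0, 0, 0, 0])

```text
time_s: 24.18
tool_pos: [0.4778, 0.1607, 0.103]
ee_rot: [-0.001, 0.765, 0.644, -0.0]
contact_force: [-0.7, 0.3, -0.2]
grip_width: 0.0511
grip_force: 0.0
```

servo_tool(steps=[0.4, 0, 0, -20, 0, 0, 0, 0.4, 0, 0, -60, 0, 0, 0, 0.4, -20, 0, -100, 0, 0, 0, 0.4, -70, 0, -120, 0, 0, 0, 0.4, -120, 0, -120, 0, 0, 0])

```text
time_s: 24.8
tool_pos: [0.459, 0.0414, 0.2259]
ee_rot: [0.002, 0.765, 0.644, 0.002]
contact_force: [0.3, -0.5, -0.9]
grip_width: 0.0514
grip_force: 0.0
```

Run:
```python
from m import *
from h import *
from cell import bot
st=bot.state();print(st["time_s"],st["tool_pos"],st["contact_force"])
d=np.array([.1715,.985])
for n,box in(("top",(242,283,190,224)),("scene",(213,246,182,213))):
    im=get_image(n);cv2.imwrite(f"pics/after_{n}.png",im["color"])
    y0,y1,x0,x1=box;ref=cv2.imread(f"pics/{n}0.png")[y0:y1,x0:x1]
    r=cv2.matchTemplate(im["color"][:,max(0,x0-80):x1+40],ref,cv2.TM_CCOEFF_NORMED);_,v,_,p=cv2.minMaxLoc(r)
    mv=np.array([p[0]+max(0,x0-80)-x0,p[1]-y0])
    P=lambda s:proj(im,[[*(np.array([.482,.18])+s*d),.095]])[0]
    print(n,v,"moved px",mv,"pred 0.0385",(P(.0385)-P(0)).round(1),"pred .045",(P(.045)-P(0)).round(1))
```

```text
24.8 [0.45898379 0.04139718 0.22586786] [ 0.3107217  -0.51110749 -0.91179736]
top 0.564929187297821 moved px [ 1 45] pred 0.0385 [-15.7  -2.5] pred .045 [-18.4  -2.9]
scene 0.6193233132362366 moved px [-10  -4] pred 0.0385 [-10.3  -4.2] pred .045 [-12.   -4.9]
```

servo_tool(steps=[0.6, -40, 0, 0, 0, 0, 0, 0.8, -90, 0, 0, 0, 0, 0, 1, -140, 0, 0, 0, 0, 0, 1, -180, 0, 0, 0, 0, 0, 1, -190, 0, 0, 0, 0, 0])

```text
time_s: 25.52
tool_pos: [0.4249, -0.1461, 0.2231]
ee_rot: [-0.0, 0.766, 0.642, 0.0]
contact_force: [0.3, 0.6, -0.3]
grip_width: -0.0
grip_force: 0.0
```

Run:
```python
from m import *
from h import *
d=np.array([.1715,.985])
for n,box in(("top",(242,283,190,224)),("scene",(213,246,182,213))):
    im=get_image(n);cv2.imwrite(f"pics/after_{n}.png",im["color"])
    P=lambda s,z=.1:proj(im,[[*(np.array([.482,.18])+s*d),z]])[0]
    y0,y1,x0,x1=box;g0=cv2.cvtColor(cv2.imread(f"pics/{n}0.png"),6);g1=cv2.cvtColor(im["color"],6)
    ref=g0[y0:y1,x0:x1]
    a=max(0,x0-40);r=cv2.matchTemplate(g1[y0-20:y1+20,a:x1+10],ref,cv2.TM_CCOEFF_NORMED);_,v,_,p=cv2.minMaxLoc(r)
    mv=np.array([p[0]+a-x0,p[1]-20],float)
    W=np.float32([[1,0,x0+mv[0]],[0,1,y0+mv[1]]])
    try:
        cc,W=cv2.findTransformECC(ref,g1,W,cv2.MOTION_TRANSLATION,(3,100,1e-5),None,3);e=W[:,2]-[x0,y0]
    except cv2.error as ex: cc,e=0,None
    print(n,v,mv,"ecc",cc,e,"pred 38",(P(.0385)-P(0)).round(2),"45",(P(.045)-P(0)).round(2))
    # bright bowl mask centroid before/after
    # knob: dark blob search along the arm
    if n=="top":
        for nm,g in(("before",cv2.imread("pics/top0.png")),("after",im["color"])):
            m=(g[255:278,195:243].max(2)<50).astype(np.uint8);k,l,st,ce=cv2.connectedComponentsWithStats(m)
            for i in range(1,k):
                if st[i,4]>8: c=ce[i]+[195,255];print(nm,"dark",st[i],c,onz(im,c,.133)[0].round(4))
```

```text
top 0.40227165818214417 [-16.  -2.] ecc 0.34582768312377693 [-17.400177    -1.56283569] pred 38 [-15.78  -2.51] 45 [-18.44  -2.93]
before dark [33  8  9  6 46] [231.7173913  265.60869565] [0.4714 0.1164 0.133 ]
after dark [17  6  9  6 47] [215.91489362 263.38297872] [0.4771 0.1532 0.133 ]
scene 0.7926121354103088 [-10.  -4.] ecc 0.8503588317746036 [-10.28282166  -4.44992065] pred 38 [-10.3   -4.15] 45 [-12.    -4.84]
```

Run:
```python
from h import *
t=get_image("top");s=get_image("scene")
H=onz(s,(175,220.5),.088)[0];print("ring hole",H)
# rim ellipse in scene0: left/right extremes from zoom (521..607, row ~492) 
M=onz(s,(140+(564-400)/2.857,190+(494-400)/2.857),.108)[0];print("mouth scene",M)
for m in (M[:2],np.array([.482,.18])): print("dist mouth-ring face",np.linalg.norm(H[:2]-m), "expected .098 at 0")
# hub screw/top centre from zoom top (293,500)
print("hub",onz(t,(130+293/2.222,225+100/2.222),.077)[0], "pedestal circle mid", onz(t,(130+302/2.222,225+98/2.222),.02)[0])
```

```text
ring hole [0.49514394 0.26633553 0.088     ]
mouth scene [0.48007637 0.17865412 0.108     ]
dist mouth-ring face 0.08896663083301767 expected .098 at 0
dist mouth-ring face 0.087330331502967 expected .098 at 0
hub [0.46014402 0.05453368 0.077     ] pedestal circle mid [0.46230638 0.05229234 0.02      ]
```

Run:
```python
from h import *
for n in("top","scene"):
    a=cv2.imread(f"pics/{n}0.png");b=cv2.imread(f"pics/after_{n}.png")
    m=(cv2.absdiff(cv2.medianBlur(a,3),cv2.medianBlur(b,3)).max(2)>45).astype(np.uint8)
    k,l,st,ce=cv2.connectedComponentsWithStats(m);print(n,[(st[i].tolist()) for i in range(1,k) if st[i,4]>6])
b=get_image("top");g=b["color"].max(2)
P=proj(b,[[.4885,.2175,.08]])[0];print(P)
x,y=P.astype(int);print(g[y-9:y+10,x-11:x+12])
```

```text
top [[367, 234, 8, 13, 25], [384, 237, 15, 13, 23], [182, 242, 8, 6, 30], [399, 245, 22, 21, 36], [173, 249, 22, 22, 214], [205, 248, 12, 5, 28], [354, 249, 6, 5, 7], [369, 249, 8, 8, 13], [301, 251, 76, 66, 2836], [226, 252, 17, 12, 107], [398, 252, 4, 5, 18], [200, 254, 24, 15, 171], [405, 255, 6, 5, 12], [189, 257, 10, 5, 30], [289, 256, 12, 9, 57], [390, 259, 7, 5, 25], [400, 261, 7, 4, 25], [193, 262, 7, 8, 43], [228, 263, 9, 6, 48], [408, 263, 7, 5, 21], [260, 267, 6, 6, 27], [177, 268, 9, 8, 31], [191, 269, 77, 49, 1465], [403, 269, 7, 5, 23], [199, 273, 17, 4, 36], [301, 274, 3, 4, 7], [422, 276, 19, 18, 76], [279, 279, 29, 24, 272], [421, 281, 4, 4, 11], [375, 282, 24, 12, 89], [432, 290, 5, 5, 17], [377, 303, 13, 12, 51], [351, 318, 20, 37, 251], [261, 345, 22, 36, 139], [267, 345, 63, 46, 815], [336, 361, 16, 30, 74], [343, 374, 9, 17, 41], [248, 392, 96, 28, 1621], [0, 395, 46, 42, 951], [229, 409, 17, 12, 122], [151, 420, 81, 60, 2635], [254, 429, 55, 51, 1555], [0, 459, 19, 21, 259], [311, 466, 8, 13, 76]]
scene [[0, 0, 21, 31, 405], [91, 0, 135, 31, 1770], [207, 0, 6, 
[... 2614 characters left out ...]
168 166 153 120 121]
 [122 118  99  75  61  59  61  85 113 119 130 153 166 168 167 168 170 169
  169 164 146 118 122]
 [122 125 122 107  83  63  63  92 135 154 160 167 168 169 167 168 170 169
  167 157 128 109 120]
 [121 125 132 137 119  89  89 123 155 166 168 168 168 169 169 167 170 169
  164 147 118 110 129]
 [118 122 130 143 146 127 130 152 166 170 169 169 168 169 169 169 170 168
  158 130 108 118 139]
 [115 120 122 134 150 155 160 166 169 169 168 169 169 169 168 168 168 166
  155 121 111 131 143]
 [110 115 118 124 136 153 162 167 168 168 170 169 169 169 170 168 164 157
  144 117 118 141 140]
 [107 111 113 118 123 135 151 161 166 168 169 168 168 168 167 167 159 129
  114 111 130 144 124]]
```

```bash
python3 -c "
from cell import bot
print(bot.finish_job())"
```

```text
the job is handed in; nothing more can be done
None
```

I handed the job in: ingots poured into the crucible, empty scoop level on the pan about 2 mm off centre, carriage pushed home to a hard stop; I could not count all five ingots for certain, but the scoop was empty and I saw none elsewhere.

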